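Restock the solder-wire tubs, oldest to the front

TASK

In the sloping bench rack, bring the older round tub forward in its own tray until it stands against the front lip. Then stand the new round tub from the bench in the same tray close behind it, with less than about a finger's width between the two, both standing flat on the tray and left at rest. Leave the carton, the flat tin, the bottle and the screwdriver where they are.

Things in the scene. Friction and masses are not known exactly. Their poses are not given: they have to be found in the camera images.
- rack: Fixed grey steel rack, 350 wide (y), 250 deep, carrying three equal sloping trays side by side, 110 between centres, low front to the robot. Origin: on the bench, mid-width, straight below the inner faces of the trays' front lips; z up, x level to the rear. The trays' surface is 35 above the bench at the lips.
- lamp_bar (a point): Middle of the slim fixed aluminium lamp bar (24 x 16 section, 350 long in y) across above the rear of the trays; in a tray's axes it is at x 190, z 150. A vertical tool at the older tub would hit it; a tool square to the tray, tilted 25 degrees back to the robot, clears it. One thin post at each end.
- lane_tub: The fixed white tray (one of three places) holding the older tub. Slopes up from the front lip at 25 degrees. Origin: on its surface at the lip's inner face, mid-width; x up the slope, y to its left, z square to the surface. Inside 210 long, 70 wide; rails 6 thick, 8 high; lip 6 thick, 12 high; open rear and top. The black rubber lining keeps a tub from sliding by itself.
- old_tub: Older stock: round white plastic tub with grey lid and blank paper label, 48 diameter, 56 tall, about 0.18 kg, rigid and closed. Stands in its tray 90 to 125 up from the lip (centre), leaning 25 degrees with the tray. Origin: centre of its underside, z along its axis to the lid. Standing against the lip its centre is 24 from the lip.
- new_tub: New stock: a tub just like the older one, standing upright on the bench to the left of the rack. Origin: centre of its underside, z to the lid.
- carton: Bystander: small cardboard carton 44 x 58 x 40 tall in another tray. Origin: centre of its underside.
- flat_tin: Bystander: flat round steel tin, 60 diameter, 22 tall, in the remaining tray. Origin: centre of its underside.
- flux_bottle: Bystander: small bottle, 40 diameter, 85 tall, upright on the bench. Origin: centre of its underside.
- driver: Bystander: screwdriver 170 long lying on the bench, left of the bottle. Origin: on the bench below its middle, x along it.
Things that resemble listed ones, but are neither listed nor needed, are in the scene too. What is shaped like the new_tub but yellow is not meant.

How it is judged:
By the outcome, as a careful person would: the job done as asked, in the order asked, and still so for the second after the job is handed in, with the robot touching nothing.
It also fails if it takes over 58 s, if anything falls off the work surface, if the arm or the gripper's body presses on something with over 40 N, if the wrist force passes 120 N, or if a joint passes its speed limit or range.

ROBOT

A 6-joint arm with a two-finger parallel gripper is mounted at the origin on the work surface. World frame = base frame: x ahead of the robot, y to its left, z up, the work surface at z = 0. Lengths are in m, angles in rad, forces in N, time in s.
With the tool pointing down it reaches from about 0.3 to 0.875 m from the base axis. Payload 6.4 kg.
Tool frame: the origin (TCP) lies between the finger pads; the fingertips stand 25 mm ahead of it and the grasp point (between the pads) lies 6 mm ahead of it; z points along the fingers, x is the direction in which the jaws open and shut, and the axes are right-handed (so a half turn about z gives the same grasp; the last joint's range is limited). The gripper opens to 88 mm and grips with 3 to 60 N. Pads are 18 mm wide; open, the fingers measure 123 mm over their backs; the gripper's body (75 mm by 187 mm) begins 45 mm behind the grasp point.
Start: joints at [-1.5, 0.181, 1.607, -0, 1.354, -0.206], TCP at [0.157, -0.553, 0.264] pointing down, gripper open.
Joint ranges: [-2.99, 2.99], [-0.89, 2.07], [0.3, 2.58], [-1.14, 4.28], [0, 2.63], [-3.12, 3.12]. Speed limits (rad/s): [2.57, 2.57, 3.01, 3.14, 3.14, 3.14].

INTERFACE

Orientations are given as a rotation vector (axis times angle).
In Python, from cell import get_obs, viewer, job gives the robot as it stands.
- The arm moves only by the tool move_arm, never from a script. Its argument "series" is a list of rows, each a list of 7 numbers: the shift along the tool's x, y, z in mm, then the turn, a rotation vector about the tool's x, y, z in degrees, then the opening in per cent of the stroke, from 0 (shut) to 100 (fully open). A call has 1 to 10 rows; each row is the pose to reach, as a shift and turn from the pose commanded when the call began, along the tool's axes at that moment; what a row does not reach only later rows make up. A row lasts 1/8 s, in which the tool goes at most 62.5 mm and 10.7 degrees, less where a joint would pass 70% of its speed; a pose out of reach is approached as far as the arm can. A call with a gripper value outside its range is refused whole. The fingers move at their own pace and stop on an object; "force" is the grip in N (left out, the last holds). Time passes only in rows, so rows that repeat a pose let the fingers close. It gives the time, the measured TCP pose, the force and the opening at its end, in the units of the state.
- get_obs(): the state, without advancing time (a new reading comes with each control period).
- viewer.read_camera(name): name is "scene" or "top"; returns (picture, depth): 400x640x3 uint8, blue, green, red; 400x640 float32, m along the optical axis (not along the pixel's ray), 0 where there is no reading.
- viewer.calibration(name): a dict with "camera_matrix" (3x3 intrinsics, pixels), "R" (3x3) and "t" (3): a world point X has camera coordinates R X + t. Camera axes: x right, y down, z forward; pixel columns grow to the right and rows downward; lengths in m; the calibration is good to about 2 mm. A picture is of the moment at which its call begins. calibration takes no time and is no camera call.
- job.hand_in(): hands the job in, once; it reports no verdict.
The state is a dict: "time_s": time; "joint_positions": joint angles; "joint_velocities": joint speeds; "tau": joint torques, N m; "position": TCP position; "tcp_rot": TCP orientation; "ft_force": force on the tool from outside, world axes, zero at the start; "ft_torque": the same for the moment, N m; "grip_width": opening from 0.0 (shut) to 1.0 (fully open).
Only numpy, scipy, OpenCV 4.12 (cv2) and the standard library are available. Lean on these libraries where they do the work, as an engineer would, in place of code of your own. Each camera call takes 0.05 s, during which the arm holds its last target.

## Working session

There is one attempt and no reset: what is moved stays moved. The work goes in short steps, Python scripts to look and compute and a tool call to move; the robot and the scene stay as the last step left them, time stands still between calls to the robot, and variables do not carry over. Pictures are saved under pics/ and viewed, and the job is handed in when it is done.

Besides the shell and the picture viewer there is one more tool, called after "Emit:" by a JSON object that holds its "name" and its "arguments". move_arm: Moves the arm, as the interface text tells. Its arguments: {"type":"object","properties":{"series":{"type":"array","items":{"type":"array","items":{"type":"number"}}},"force":{"type":"number"}},"required":["series"]}

```bash
ls; mkdir -p pics
cat > h.py <<'E'
import numpy as np,cv2
from cell import get_obs,viewer,job
def snap(n,tag):
    p,d=viewer.read_camera(n); cv2.imwrite(f'pics/{tag}.png',p); np.save(f'pics/{tag}.npy',d); return p,d
def w(n,u,v,d):
    c=viewer.calibration(n);K=np.array(c["camera_matrix"]);R=np.array(c["R"]);t=np.array(c["t"])
    return R.T@(np.linalg.inv(K)@[u,v,1]*d-t)
def proj(n,X):
    c=viewer.calibration(n);K=np.array(c["camera_matrix"]);p=K@(np.array(c["R"])@np.array(X)+np.array(c["t"]));return p[:2]/p[2]
E
python3 - <<'E'
from h import *
o=get_obs();print(o)
for n in("scene","top"):
    snap(n,n+'0');c=viewer.calibration(n);print(c)
E
```

```text
pics
{'time_s': 0.0, 'joint_positions': array([-1.50030086e+00,  1.81534616e-01,  1.60800695e+00,  2.73119637e-05,
        1.35379269e+00, -2.06330279e-01]), 'joint_velocities': array([ 0.00045648, -0.00133047, -0.00065512, -0.00040684, -0.00109135,
        0.001735  ]), 'tau': array([-2.39507399e-04, -4.33875525e+01, -3.41844285e+01,  7.01351627e-02,
        3.86777893e-02, -1.41711093e-04]), 'position': array([ 0.15712175, -0.5526045 ,  0.26281422]), 'tcp_rot': array([-2.50562434e+00,  1.89290636e+00,  1.76639027e-03]), 'ft_force': array([-0.14145534,  0.47043225, -1.17734495]), 'ft_torque': array([-0.0019234 ,  0.07192947, -0.00979205]), 'grip_width': 1.0017024686081506}
{'camera_matrix': array([[369.3367761 ,   0.        , 323.5948585 ],
       [  0.        , 369.3367761 , 199.77118006],
       [  0.        ,   0.        ,   1.        ]]), 'R': array([[ 0.78147911,  0.62386183,  0.00931745],
       [ 0.52497693, -0.64939432, -0.55016928],
       [-0.33717892,  0.43483725, -0.83500116]]), 't': array([-0.46494534, -0.09723115,  1.24580624])}
{'camera_matrix': array([[361.99490934,   0.        , 321.0496847 ],
       [  0.        , 361.99490934, 199.3932318 ],
       [  0.        ,   0.        ,   1.        ]]), 'R': array([[ 0.00296998, -0.99995918, -0.00853313],
       [-0.98647765, -0.0015314 , -0.16388868],
       [ 0.16386893,  0.00890449, -0.98644193]]), 't': array([0.11162523, 0.52162702, 0.8244562 ])}
```

View pics/scene0.png

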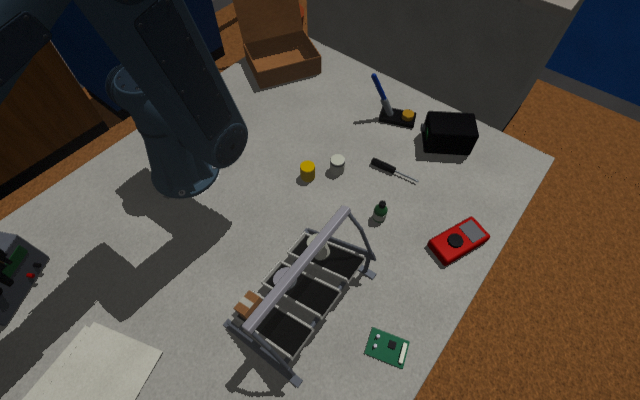

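View pics/top0.png

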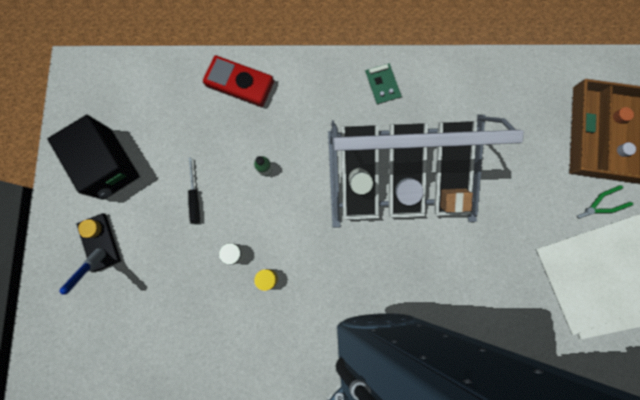

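Top: a white tub stands in the left tray at (360,182). The tin is at (409,191), the carton at (456,201), and a white tub is on the bench at (230,254). A yellow lookalike is at (265,280). In the scene view the bench tub is at (338,163), the yellow one at (308,171) and the tray tub at (317,247). I'll check enlarged crops.

Run:
```python
import cv2,numpy as np
a=cv2.imread('pics/top0.png');b=cv2.imread('pics/scene0.png')
x=cv2.resize(a[90:300,200:500],None,fx=2.6,fy=2.6,interpolation=cv2.INTER_CUBIC);cv2.imwrite('pics/ct.png',x)
y=cv2.resize(b[140:390,220:400],None,fx=2.4,fy=2.4,interpolation=cv2.INTER_CUBIC);y2=cv2.resize(b[140:200,290:360],None,fx=5,fy=5,interpolation=cv2.INTER_CUBIC)
c=np.zeros((600,432+350,3),np.uint8);c[:,:432]=y;c[:300,432:]=y2;cv2.imwrite('pics/cs.png',c)
```

```text
(no output)
```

View pics/ct.png

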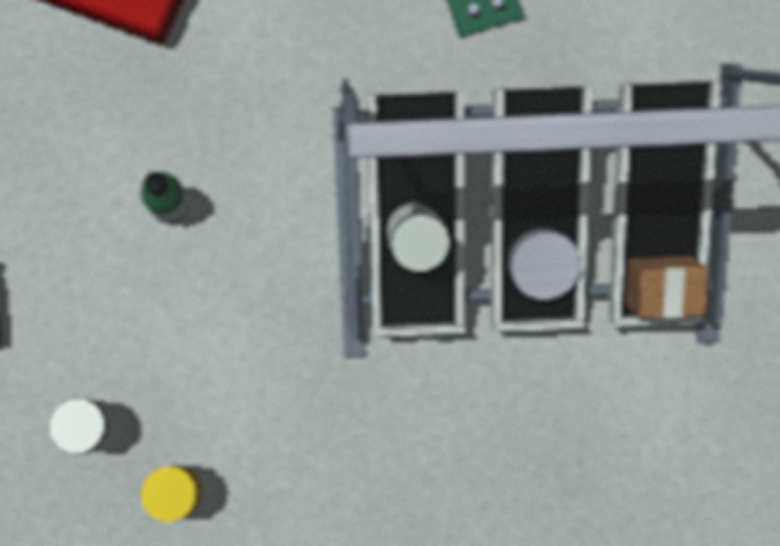

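View pics/cs.png

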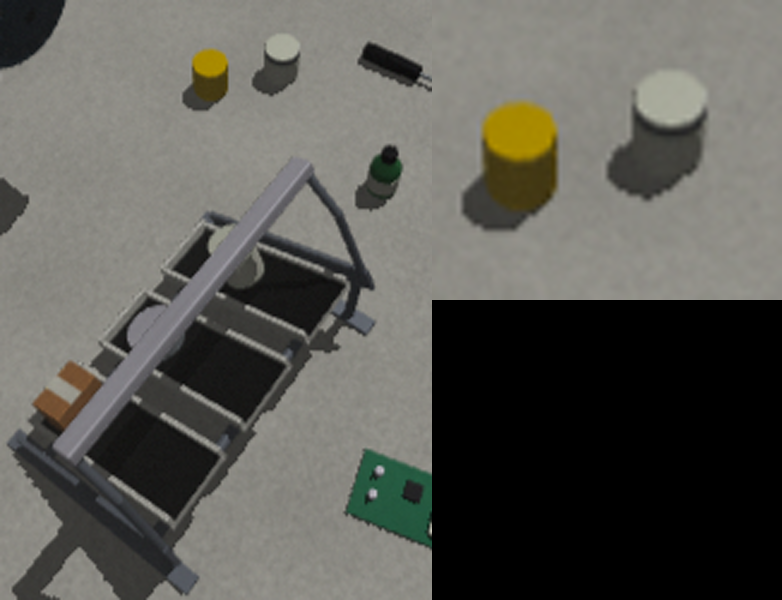

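Run:
```python
import cv2,numpy as np
a=cv2.imread('pics/top0.png')
def crop(v0,v1,u0,u1,f,n):
    x=cv2.resize(a[v0:v1,u0:u1],None,fx=f,fy=f,interpolation=cv2.INTER_CUBIC)
    for k in range(u0,u1,10): cv2.putText(x,str(k),((k-u0)*f,8),0,.3,(0,0,255));cv2.line(x,((k-u0)*f,10),((k-u0)*f,16),(0,0,255))
    for k in range(v0,v1,10): cv2.putText(x,str(k),(0,(k-v0)*f),0,.3,(0,0,255))
    cv2.imwrite(n,x)
crop(115,230,325,485,5,'pics/c1.png')
```

```text
(no output)
```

View pics/c1.png

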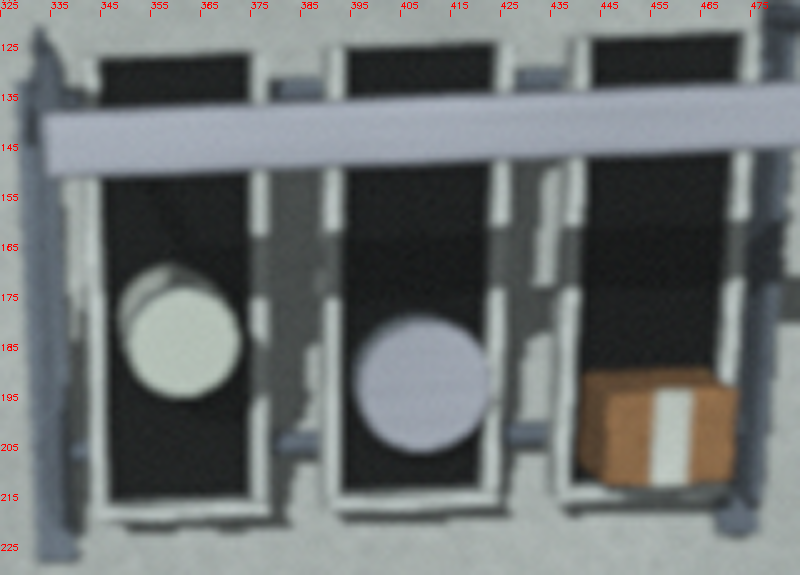

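```bash
cat >> h.py <<'E'
S,C=np.sin(np.radians(25)),np.cos(np.radians(25))
def tray2w(p,lane,x,y,z):  # p=rack x,y,yaw (m); x,y,z mm tray
    X=np.array([x*C-z*S,y+lane*110.,35+x*S+z*C])/1000
    c,s=np.cos(p[2]),np.sin(p[2]);return np.array([p[0]+c*X[0]-s*X[1],p[1]+s*X[0]+c*X[1],X[2]])
E
cat > fit.py <<'E'
from h import *
from scipy.optimize import least_squares
px=lambda X,Y:np.array([325+(X+.5)/5-.5,115+(Y+.5)/5-.5])
obs=[(1,-6,41,12,91,520),(1,-6,-41,12,270,516),(0,-6,41,12,321,513),(0,-6,-41,12,500,508),(-1,-6,41,12,553,506),
 (1,210,-35,8,250,53),(0,210,-35,8,497,43),(-1,210,-35,8,742,33)]
f=lambda p:np.concatenate([proj("top",tray2w(p,*o[:4]))-px(*o[4:]) for o in obs])
r=least_squares(f,[.55,-.2,0]);print(r.x,np.degrees(r.x[2]));print(r.fun.reshape(-1,2).round(2))
d=np.load('pics/top0.npy')
# depth check at lining pixels
for X,Y in [(175,450),(180,230),(420,470),(420,200),(650,300),(135,440)]:
    u,v=np.round(px(X,Y)).astype(int); P=w("top",u,v,d[v,u])
    q=P-[r.x[0],r.x[1],0];c,s=np.cos(r.x[2]),np.sin(r.x[2]);a=q[0]*c+q[1]*s
    print(P.round(4),'tray z mm',1000*(-a*S+(P[2]-.035)*C))
np.save('rack.npy',r.x)
E
python3 fit.py
```

```text
[ 0.49079804 -0.08991867  0.04353819] 2.49455475231431
[[ 0.22  0.63]
 [-1.08  0.  ]
 [ 0.5   0.11]
 [-0.78 -0.31]
 [ 0.41 -0.4 ]
 [ 0.08  0.05]
 [ 0.09 -0.01]
 [ 0.52 -0.08]]
[0.5075 0.02   0.0462] tray z mm 1.0539563000573835
[0.6038 0.0204 0.0891] tray z mm -0.6803436670518165
[ 0.4997 -0.0988  0.0349] tray z mm -3.6435361709742957
[ 0.6169 -0.0896  0.0935] tray z mm -0.1808113286774285
[ 0.5748 -0.2002  0.0723] tray z mm 0.32076119074476994
[0.5118 0.0392 0.0495] tray z mm 1.8587754683068638
```

```bash
cat > tubs.py <<'E'
from h import *
p=np.load('rack.npy')
from scipy.optimize import least_squares
px=lambda X,Y:np.array([325+(X+.5)/5-.5,115+(Y+.5)/5-.5])
o=px(182,343)
r=least_squares(lambda q:proj("top",tray2w(p,1,q[0],q[1],56))-o,[100,0]);print('old tray xy',r.x,tray2w(p,1,*r.x,56))
pic=cv2.imread('pics/top0.png');d=np.load('pics/top0.npy')
for nm,(u,v) in dict(old=(360,183),new=(230,254),yel=(265,280)).items():
    pts=np.array([w("top",a,b,d[b,a]) for b in range(v-6,v+7) for a in range(u-6,u+7) if (a-u)**2+(b-v)**2<40])
    print(nm,np.median(pts,0).round(4), pts.std(0).round(4))
# segment new lid in top & scene
for n,(u,v) in (("top",(230,254)),("scene",(338,160))):
    im=cv2.imread(f'pics/{n}0.png').astype(int); g=im.min(2)
    s=g[v-25:v+26,u-25:u+26]; m=(s>(215 if n=="top" else 150)).astype(np.uint8)
    k,l,st,c=cv2.connectedComponentsWithStats(m); i=l[25,25]; print(n,g[v,u],st[i],c[i]+[u-25,v-25])
dd=np.load('pics/scene0.npy');print('scene lid pts',[w("scene",u,v,dd[v,u]).round(4) for u,v in((338,160),(335,159),(341,160))])
E
python3 tubs.py
```

```text
old tray xy [90.32079892  2.31636302] [0.54404621 0.02482402 0.12392446]
old [0.5444 0.027  0.1241] [0.0162 0.0098 0.0703]
new [0.3911 0.3228 0.0554] [0.0072 0.0209 0.0765]
yel [0.3326 0.24   0.0556] [0.0081 0.0141 0.0764]
top 223 [ 15  16  19  18 262] [228.72519084 253.38167939]
scene 157 [ 18  20  14  10 102] [337.41176471 159.14705882]
scene lid pts [array([0.3956, 0.3245, 0.0542]), array([0.3875, 0.3187, 0.0586]), array([0.4046, 0.3285, 0.0573])]
```

Run:
```python
from h import *
a=cv2.imread('pics/top0.png');b=cv2.imread('pics/scene0.png')
x=cv2.resize(a[235:275,210:255],None,fx=8,fy=8,interpolation=cv2.INTER_CUBIC);y=cv2.resize(b[145:180,315:360],None,fx=8,fy=8,interpolation=cv2.INTER_CUBIC)
z=cv2.resize(a[160:205,340:385],None,fx=8,fy=8,interpolation=cv2.INTER_CUBIC)
c=np.zeros((600,740,3),np.uint8);c[:320,:360]=x;c[:280,370:730]=y
c[320:600,:360]=z[40:320];cv2.imwrite('pics/c2.png',c)
g=a[235:275,210:255].min(2);print(g[19,5:35],g[8:34,19])
```

```text
[167 165 164 172 198 221 225 226 223 224 223 224 222 223 223 223 223 222
 220 221 220 220 221 215 174 101  64  67  73  74] [177 212 222 224 223 222 223 223 223 222 223 223 222 221 224 223 222 222
 222 223 205 169 156 161 159 159]
```

View pics/c2.png

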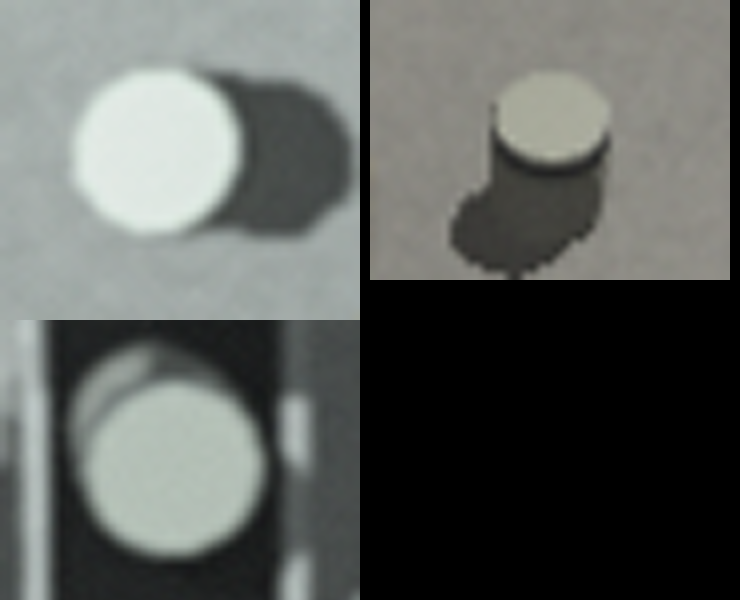

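```bash
cat >> h.py <<'E'
from scipy.spatial.transform import Rotation as Ro
def toolR(p,tilt=25,flip=1,yaw=None):
    a=np.radians(tilt);yw=p[2] if yaw is None else yaw
    z=np.array([np.sin(a),0,-np.cos(a)]);x=np.array([0,flip,0.]);y=np.cross(z,x)
    return Ro.from_euler('z',yw).as_matrix()@np.stack([x,y,z],1)
def rel(pos,R,o=None):
    o=o or get_obs();R0=Ro.from_rotvec(o['tcp_rot']).as_matrix()
    t=R0.T@(np.array(pos)-o['position'])*1000;rv=np.degrees(Ro.from_matrix(R0.T@R).as_rotvec())
    return t.round(1),rv.round(2),'rows>=',max(np.linalg.norm(t)/62.5,np.linalg.norm(rv)/10.7).round(1)
E
python3 - <<'E'
from h import *
from scipy.optimize import least_squares
r=least_squares(lambda X:np.r_[proj("top",X)-[229.3,253.5],proj("scene",X)-[337.2,159.2]],[.39,.32,.055]);print('new lid',r.x,r.fun)
np.save('new.npy',r.x)
p=np.load('rack.npy')
o=get_obs();R0=Ro.from_rotvec(o['tcp_rot']).as_matrix();print(R0.round(3))
P=tray2w(p,1,90.3,2.3,126);print(P)
for f in(1,-1):
  print(f,rel(P,toolR(p,25,f)),rel([.36,-.2,.32],toolR(p,0,f)))
d=np.load('pics/top0.npy');print('side rail', [w("top",u,v,d[v,u]).round(3) for u,v in((334,205),(334,180),(334,160),(335,142))])
E
```

```text
new lid [0.39225606 0.32435401 0.05587812] [-0.00476554 -0.00429943 -0.00879909  0.00232385]
[[ 0.273 -0.962 -0.   ]
 [-0.962 -0.273  0.002]
 [-0.002 -0.    -1.   ]]
[0.51447284 0.02351926 0.18735721]
1 (array([-456.5, -501.2,   76.4]), array([  -4.36,   36.12, -162.96]), 'rows>=', np.float64(15.6)) (array([-283.9, -291.5,  -56.6]), array([-1.3000e-01, -1.0000e-02, -1.6664e+02]), 'rows>=', np.float64(15.6))
-1 (array([-456.5, -501.2,   76.4]), array([24.88,  3.  , 13.13]), 'rows>=', np.float64(10.9)) (array([-283.9, -291.5,  -56.6]), array([-1.000e-02,  9.000e-02,  1.336e+01]), 'rows>=', np.float64(6.6))
side rail [array([0.51 , 0.081, 0.029]), array([0.563, 0.082, 0.07 ]), array([0.605, 0.083, 0.093]), array([0.592, 0.086, 0.26 ])]
```

Emit:
{"name": "move_arm", "arguments": {"series": [[-40,-41,-8,0,0,2,100],[-85,-87,-17,0,0,4,100],[-125,-130,-25,0,0,6,90],[-170,-175,-34,0,0,8,80],[-213,-218,-42,0,0,10,70],[-250,-255,-50,0,0,12,70],[-284,-291,-57,0,0,13.4,70],[-284,-291,-57,0,0,13.4,70],[-284,-291,-57,0,0,13.4,70]], "force": 15}}

```text
time_s: 1.23
position: [0.3593, -0.2005, 0.3204]
tcp_rot: [2.269, -2.172, -0.001]
ft_force: [-0.2, -0.7, -0.4]
grip_width: 0.699
```

Run:
```python
from h import *
p=np.load('rack.npy');o=get_obs();print(o['position'],o['joint_positions'],o['grip_width'],o['ft_force'])
print(rel(tray2w(p,1,90.3,2.3,156),toolR(p,25,-1)),rel([.4,-.02,.3],toolR(p,12,-1)))
```

```text
[ 0.35926256 -0.20048738  0.32041266] [-7.99051994e-01 -2.55219681e-01  1.91427822e+00 -4.74496410e-04
  1.48288443e+00  7.27786434e-01] 0.6988696163819947 [-0.24698072 -0.67178067 -0.41358479]
(array([-217. , -152.3,  105.8]), array([25.03,  0.  ,  0.03]), 'rows>=', np.float64(4.6)) (array([-178.5,  -48.6,   20.4]), array([12.03, -0.  ,  0.03]), 'rows>=', np.float64(3.0))
```

Emit:
{"name": "move_arm", "arguments": {"series": [[-45,-12,5,3,0,0,70],[-90,-25,10,6,0,0,70],[-135,-37,15,9,0,0,70],[-179,-49,20,12,0,0,70],[-200,-85,50,17,0,0,70],[-217,-120,80,22,0,0,70],[-217,-152,106,25,0,0,70],[-217,-152,106,25,0,0,70]]}}

```text
time_s: 2.22
position: [0.5007, 0.022, 0.2113]
tcp_rot: [-2.02, 1.939, -0.421]
ft_force: [0.3, -0.5, 0.4]
grip_width: 0.699
```

Run:
```python
from h import *
p=np.load('rack.npy');o=get_obs();print(o['position'],o['joint_positions'],o['grip_width'],o['ft_force'])
print(rel(tray2w(p,1,90.3,2.3,39),toolR(p,25,-1)))
snap("top","top1");snap("scene","scene1")
```

```text
[0.50072906 0.02195996 0.21132892] [-0.26997264 -0.18739465  2.14247964  0.1834717   0.78416042  1.15619525] 0.6992545870976771 [ 0.26779278 -0.48704253  0.35004175]
(array([ -0.9,  -3.2, 114.5]), array([ 0.39,  0.02, -0.15]), 'rows>=', np.float64(1.8))
```

View pics/top1.png

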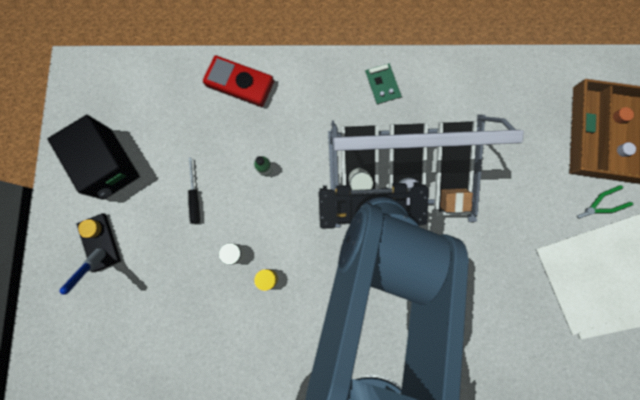

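View pics/scene1.png

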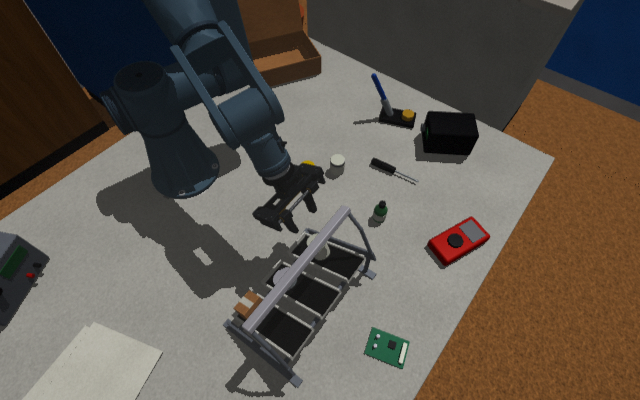

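The gripper hangs clear in front of the lamp bar, above the tub at top (360,182). Next I descend square to the tray.

Emit:
{"name": "move_arm", "arguments": {"series": [[0,-3,25,0.4,0,0,70],[-1,-3,50,0.4,0,0,70],[-1,-3,75,0.4,0,0,70],[-1,-3,95,0.4,0,0,70],[-1,-3,106,0.4,0,0,70],[-1,-3,114,0.4,0,0,70],[-1,-3,114,0.4,0,0,70]]}}

```text
time_s: 3.2
position: [0.553, 0.0258, 0.113]
tcp_rot: [-2.014, 1.93, -0.435]
ft_force: [1.2, 0.4, 0.7]
grip_width: 0.695
```

Run:
```python
from h import *
p=np.load('rack.npy');o=get_obs();print(o['position'],o['grip_width'],o['ft_force'])
print(rel(tray2w(p,1,90.3,2.3,39),toolR(p,25,-1)))
a,_=snap("top","top2");b,_=snap("scene","scene2")
c=np.zeros((420,800,3),np.uint8);c[:400,:400]=cv2.resize(a[130:230,310:410],None,fx=4,fy=4);c[:400,400:]=cv2.resize(b[170:270,250:350],None,fx=4,fy=4);cv2.imwrite('pics/c3.png',c)
```

```text
[0.55295106 0.02584762 0.11297676] 0.6954101925312842 [1.19666958 0.38159766 0.6976163 ]
(array([0.7, 3.5, 3.3]), array([-0.41, -0.02, -0.04]), 'rows>=', np.float64(0.1))
```

View pics/c3.png

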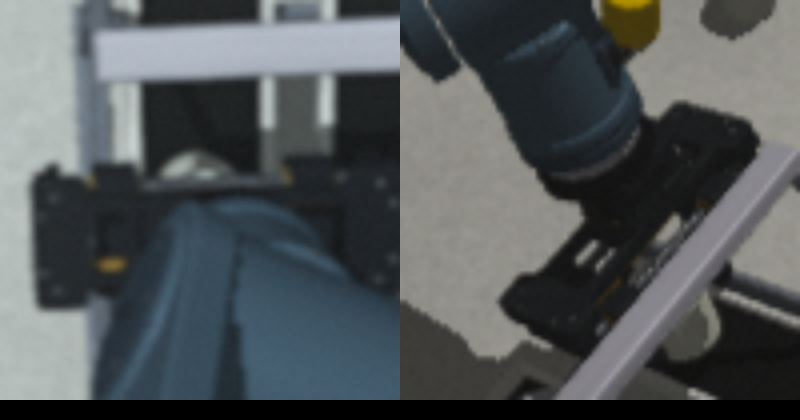

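Emit:
{"name": "move_arm", "arguments": {"series": [[0,0,0,0,0,0,70],[0,0,0,0,0,0,70]]}}

```text
time_s: 3.55
position: [0.5529, 0.0261, 0.1131]
tcp_rot: [-2.014, 1.929, -0.436]
ft_force: [0.2, 0.1, 0.2]
grip_width: 0.703
```

Run:
```python
from h import *
p=np.load('rack.npy');o=get_obs();print(o['position'],o['grip_width'],o['ft_force'])
print(rel(tray2w(p,1,90.3,2.3,39),toolR(p,25,-1)))
```

```text
[0.55294004 0.02610206 0.11308106] 0.7025816450199721 [0.23153186 0.10167049 0.15887292]
(array([0.9, 3.6, 3.4]), array([-0.44, -0.02, -0.02]), 'rows>=', np.float64(0.1))
```

Emit:
{"name": "move_arm", "arguments": {"series": [[1,3.6,2,-0.4,0,0,70],[1,3.6,2,-0.4,0,0,60],[1,3.6,2,-0.4,0,0,50],[1,3.6,2,-0.4,0,0,40],[1,3.6,2,-0.4,0,0,40],[1,3.6,2,-0.4,0,0,40]], "force": 15}}

```text
time_s: 4.3
position: [0.5503, 0.025, 0.1092]
tcp_rot: [-2.019, 1.934, -0.428]
ft_force: [-0.6, -0.3, -1.2]
grip_width: 0.536
```

Run:
```python
from h import *
p=np.load('rack.npy');o=get_obs();print(o['position'],o['grip_width']*88,o['ft_force'])
print(rel(tray2w(p,1,90.3,2.3,39),toolR(p,25,-1)));print(rel(tray2w(p,1,24,2.3,39),toolR(p,25,-1)))
```

```text
[0.55030626 0.02504561 0.10915116] 47.167613382858164 [-0.5644468  -0.31167733 -1.1511851 ]
(array([-0. , -0.5,  1. ]), array([ 0.02, -0.01, -0.03]), 'rows>=', np.float64(0.0))
(array([ 0. , 65.8,  1. ]), array([ 0.02, -0.01, -0.03]), 'rows>=', np.float64(1.1))
```

Emit:
{"name": "move_arm", "arguments": {"series": [[0,4,-0.5,0,0,0,40],[0,12,-1,0,0,0,40],[0,22,-1,0,0,0,40],[0,32,-1,0,0,0,40],[0,42,-1,0,0,0,40],[0,50,-1,0,0,0,40],[0,56,-1,0,0,0,40],[0,60,-1,0,0,0,40],[0,60,-1,0,0,0,40]]}}

```text
time_s: 5.42
position: [0.4956, 0.0226, 0.0848]
tcp_rot: [-2.018, 1.934, -0.429]
ft_force: [0.1, -0.2, -2.4]
grip_width: 0.537
```

Run:
```python
from h import *
p=np.load('rack.npy');o=get_obs();print(o['position'],o['grip_width']*88,o['ft_force'], Ro.from_rotvec(o['tcp_rot']).as_matrix().T@o['ft_force'])
print(rel(tray2w(p,1,24,2.3,39),toolR(p,25,-1)))
```

```text
[0.49556431 0.02261214 0.08480367] 47.25705277136601 [ 0.0648153  -0.18866483 -2.44420303] [0.19140499 0.98138325 2.23923535]
(array([-0.1,  5.8,  2.1]), array([ 0.01, -0.02, -0.04]), 'rows>=', np.float64(0.1))
```

Emit:
{"name": "move_arm", "arguments": {"series": [[0,2,0,0,0,0,40],[0,4,0.5,0,0,0,40],[0,5,1,0,0,0,40],[0,6,1,0,0,0,40],[0,7,1,0,0,0,40],[0,7,1,0,0,0,40]]}}

```text
time_s: 6.18
position: [0.4905, 0.0223, 0.0816]
tcp_rot: [-2.017, 1.933, -0.43]
ft_force: [2.8, 2.2, -1.3]
grip_width: 0.542
```

```bash
cat > st.py <<'E'
from h import *
p=np.load('rack.npy');o=get_obs();print(o['position'],o['grip_width']*88,Ro.from_rotvec(o['tcp_rot']).as_matrix().T@o['ft_force'])
print(rel(tray2w(p,1,24,2.3,39),toolR(p,25,-1)))
E
python3 st.py
```

```text
[0.49052478 0.02229603 0.08157416] 47.68756390741853 [-2.10889497 -2.03980579  2.36745085]
(array([-0.2, -0.1,  1.3]), array([-0.09, -0.03, -0.04]), 'rows>=', np.float64(0.0))
```

Emit:
{"name": "move_arm", "arguments": {"series": [[0,1,0.5,0,0,0,40],[0,2,1,0,0,0,40],[0,3,1,0,0,0,40],[0,3,1,0,0,0,40]]}}

```text
time_s: 6.68
position: [0.4904, 0.0221, 0.0813]
tcp_rot: [-2.014, 1.931, -0.435]
ft_force: [5.3, 7.6, 7.7]
grip_width: 0.543
```

```bash
python3 st.py
```

```text
[0.49044414 0.0221048  0.0813428 ] 47.80482510086444 [-7.36947512 -8.40580165 -4.5264322 ]
(array([-0.4, -0.3,  1.1]), array([-0.37, -0.07, -0.05]), 'rows>=', np.float64(0.0))
```

Emit:
{"name": "move_arm", "arguments": {"series": [[0,0,0,0,0,0,58],[0,0,0,0,0,0,64],[0,-2,-2,0,0,0,70],[0,-2,-2,0,0,0,70],[0,-2,-2,0,0,0,70]]}}

```text
time_s: 7.3
position: [0.4884, 0.0223, 0.0814]
tcp_rot: [-2.018, 1.934, -0.428]
ft_force: [-0.4, 0.1, -0.4]
grip_width: 0.699
```

```bash
python3 st.py
```

```text
[0.48837683 0.02230447 0.08139723] 61.46902062092165 [-0.09606883  0.54774565  0.15672588]
(array([-0.1, -2.2,  2. ]), array([ 0.01, -0.01, -0.04]), 'rows>=', np.float64(0.0))
```

Now I retract along the tray normal, then move clear toward the bench tub and look.

Emit:
{"name": "move_arm", "arguments": {"series": [[0,-2,-10,0,0,0,70],[0,-2,-30,0,0,0,70],[0,-2,-60,0,0,0,70],[0,-2,-100,0,0,0,70],[0,-2,-140,0,0,0,70],[0,-2,-170,0,0,0,70],[0,-2,-170,0,0,0,70]]}}

```text
time_s: 8.18
position: [0.4193, 0.0188, 0.2394]
tcp_rot: [-2.016, 1.931, -0.437]
ft_force: [-0.4, -0.3, -0.2]
grip_width: 0.697
```

Run:
```python
from h import *
p=np.load('rack.npy');n=np.load('new.npy');o=get_obs();print(o['position'],o['joint_positions'])
print(rel([.385,.18,.25],toolR(p,12,-1)),rel([n[0],n[1],.19],toolR(p,0,-1)))
```

```text
[0.41931319 0.01876098 0.23937928] [-0.35953433 -0.49654077  2.29703551  0.20597402  0.93933986  1.08039092]
(array([-162.5,   20.1,  -21.8]), array([-13.34,  -0.17,  -0.02]), 'rows>=', np.float64(2.6)) (array([-306.6,   33.5,   37.8]), array([-25.34,  -0.17,  -0.04]), 'rows>=', np.float64(5.0))
```

Emit:
{"name": "move_arm", "arguments": {"series": [[-40,5,-6,-3,0,0,70],[-80,10,-11,-6,0,0,70],[-120,15,-16,-10,0,0,70],[-163,20,-22,-13,0,0,70],[-210,24,-2,-18,0,0,70],[-260,29,18,-22,0,0,70],[-307,33,38,-25.3,0,0,70],[-307,33,38,-25.3,0,0,70],[-307,33,38,-25.3,0,0,70],[-307,33,38,-25.3,0,0,70]]}}

```text
time_s: 9.43
position: [0.3917, 0.3247, 0.1887]
tcp_rot: [2.266, -2.173, -0.004]
ft_force: [0.3, 0.7, -0.4]
grip_width: 0.701
```

Run:
```python
from h import *
p=np.load('rack.npy');n=np.load('new.npy');o=get_obs();print(o['position'],o['joint_positions'])
print(rel([n[0],n[1],.043],toolR(p,0,-1)))
a,_=snap("top","top4");b,_=snap("scene","scene4")
def tile(i,v,u,h,wd,f):return cv2.resize(i[v:v+h,u:u+wd],None,fx=f,fy=f,interpolation=cv2.INTER_CUBIC)
c=np.zeros((600,800,3),np.uint8);c[:575,:400]=tile(a,115,325,115,80,5);c[:400,400:]=tile(b,200,250,100,100,4);cv2.imwrite('pics/c4.png',c)
```

```text
[0.39168078 0.32466253 0.18865704] [4.57415023e-01 1.18053279e-01 1.83989097e+00 1.91302093e-03
 1.18698763e+00 1.98552408e+00]
(array([  0.4,  -1.1, 145.7]), array([ 0.22,  0.02, -0.09]), 'rows>=', np.float64(2.3))
```

View pics/c4.png

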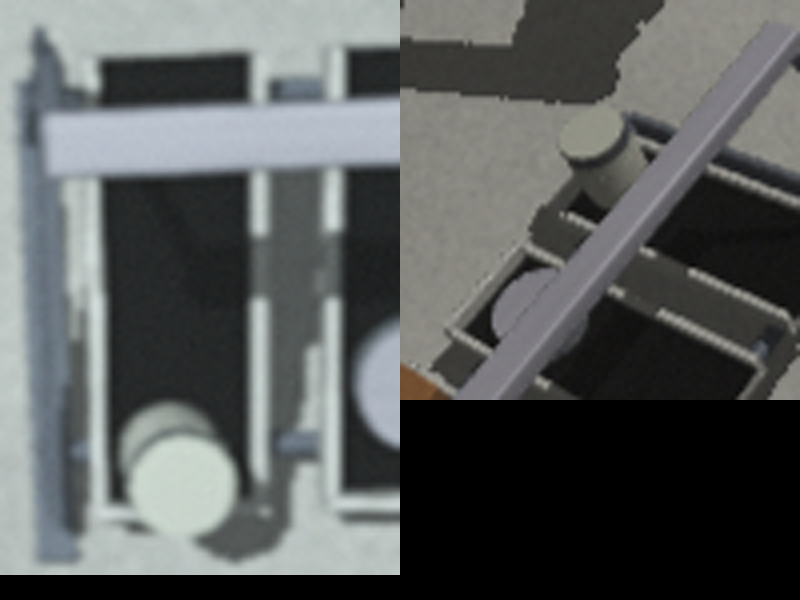

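View pics/top4.png

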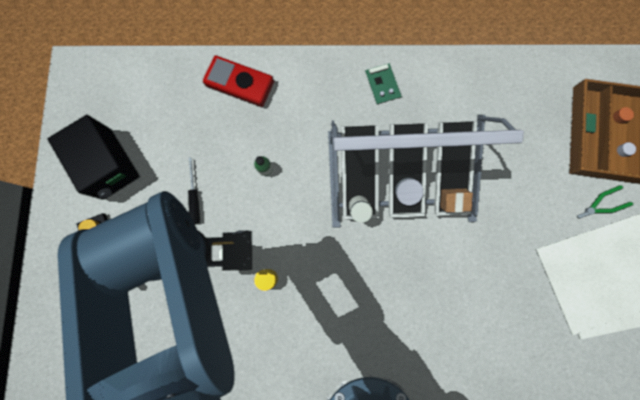

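The older tub's lid is now at top (361,211), over the front lip (crop 182,483). The gripper is over the white bench tub near (218,252), with the yellow one clear at (265,280).

Emit:
{"name": "move_arm", "arguments": {"series": [[0,-1,30,0,0,0,70],[0,-1,60,0,0,0,70],[0,-1,90,0,0,0,70],[0,-1,115,0,0,0,70],[0,-1,130,0,0,0,70],[0,-1,140,0,0,0,70],[0,-1,145,0,0,0,70],[0,-1,145,0,0,0,70],[0,-1,145,0,0,0,70]]}}

```text
time_s: 10.65
position: [0.3922, 0.3257, 0.0436]
tcp_rot: [2.267, -2.171, -0.005]
ft_force: [0.5, -0.1, 0.1]
grip_width: 0.702
```

Run:
```python
from h import *
from scipy.optimize import least_squares
p=np.load('rack.npy');n=np.load('new.npy');o=get_obs();print(o['position'],o['grip_width'],o['ft_force'])
print(rel([n[0],n[1],.043],toolR(p,0,-1)))
q=np.array([325+182.5/5-.5,115+483.5/5-.5])
print(least_squares(lambda t:proj("top",tray2w(p,1,t[0],t[1],56))-q,[24,0]).x)
```

```text
[0.39220607 0.32572801 0.04363615] 0.7019054153489604 [ 0.46278706 -0.06005552  0.09178053]
(array([1.4, 0. , 0.6]), array([ 0.24,  0.03, -0.03]), 'rows>=', np.float64(0.0))
[26.15530781  3.00770678]
```

Emit:
{"name": "move_arm", "arguments": {"series": [[1,0,0,0,0,0,60],[1,0,0,0,0,0,50],[1,0,0,0,0,0,40],[1,0,0,0,0,0,40],[1,0,0,0,0,0,40]], "force": 20}}

```text
time_s: 11.28
position: [0.392, 0.3245, 0.0433]
tcp_rot: [2.266, -2.171, -0.005]
ft_force: [-0.5, -2.1, 5.3]
grip_width: 0.537
```

Emit:
{"name": "move_arm", "arguments": {"series": [[0,0,-5,0,0,0,40],[0,0,-20,0,0,0,40],[0,0,-50,0,0,0,40],[0,0,-90,0,0,0,40],[0,0,-140,0,0,0,40],[0,0,-180,0,0,0,40],[0,0,-210,0,0,0,40],[0,0,-220,0,0,0,40],[0,0,-220,0,0,0,40]]}}

```text
time_s: 12.4
position: [0.3929, 0.3245, 0.2632]
tcp_rot: [2.266, -2.171, -0.005]
ft_force: [-0.5, 0.2, -1.1]
grip_width: 0.539
```

Run:
```python
from h import *
p=np.load('rack.npy');o=get_obs();print(o['position'],o['grip_width']*88,o['ft_force'])
print(rel([.385,.17,.27],toolR(p,12,-1)),rel(tray2w(p,1,80,2,150),toolR(p,25,-1)),tray2w(p,1,80,2,150))
```

```text
[0.39286902 0.32450713 0.26320242] 47.446133648099305 [-0.54296909  0.1601709  -1.09101007]
(array([154. ,  14.5,  -6.8]), array([12.26,  0.02, -0.04]), 'rows>=', np.float64(2.5)) (array([306.3, -89.4,  57.9]), array([ 2.526e+01,  1.000e-02, -4.000e-02]), 'rows>=', np.float64(5.2)) [0.49502655 0.02237178 0.20475563]
```

Emit:
{"name": "move_arm", "arguments": {"series": [[38,4,-2,3,0,0,40],[77,7,-4,6,0,0,40],[115,11,-6,9,0,0,40],[154,14,-7,12,0,0,40],[190,0,-7,15,0,0,40],[230,-15,5,18,0,0,40],[270,-40,20,21,0,0,40],[306,-65,40,24,0,0,40],[306,-89,58,25.3,0,0,40],[306,-89,58,25.3,0,0,40]]}}

```text
time_s: 13.65
position: [0.4929, 0.0225, 0.2008]
tcp_rot: [-2.02, 1.939, -0.42]
ft_force: [-0.2, 0.7, -2.4]
grip_width: 0.538
```

Emit:
{"name": "move_arm", "arguments": {"series": [[0,0,0,0,0,0,40],[0,0,0,0,0,0,40]]}}

```text
time_s: 13.9
position: [0.4944, 0.0231, 0.205]
tcp_rot: [-2.019, 1.932, -0.429]
ft_force: [-0.8, 0.5, -1.2]
grip_width: 0.539
```

Run:
```python
from h import *
p=np.load('rack.npy');o=get_obs();print(o['position'],o['grip_width']*88,o['ft_force'])
print(rel(tray2w(p,1,79.5,2,60),toolR(p,25,-1)))
a,_=snap("top","top5");b,_=snap("scene","scene5")
c=np.zeros((420,800,3),np.uint8);c[:400,:400]=cv2.resize(a[130:230,310:410],None,fx=4,fy=4);c[:400,400:]=cv2.resize(b[170:270,250:350],None,fx=4,fy=4);cv2.imwrite('pics/c5.png',c)
```

```text
[0.49438412 0.02312723 0.20500552] 47.40501438240095 [-0.80856542  0.53013235 -1.21160509]
(array([ 0.8,  0.1, 90.5]), array([-0.02,  0.  ,  0.03]), 'rows>=', np.float64(1.4))
```

View pics/c5.png

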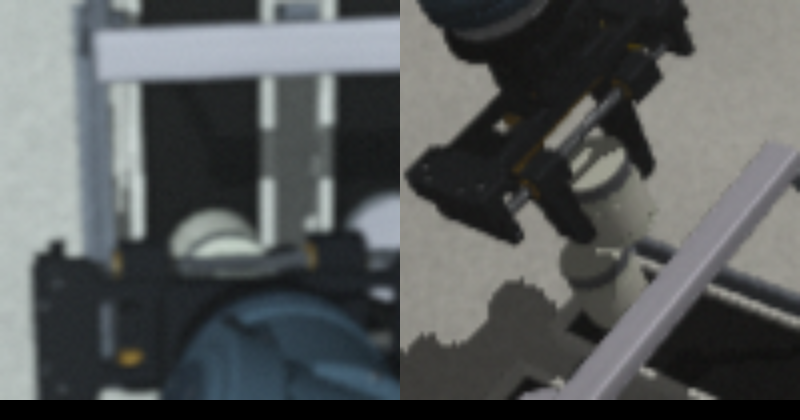

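Emit:
{"name": "move_arm", "arguments": {"series": [[1,-1.5,15,0,0,0,40],[1,-1.5,35,0,0,0,40],[1,-1.5,55,0,0,0,40],[1,-1.5,75,0,0,0,40],[1,-1.5,88,0,0,0,40],[1,-1.5,95,0,0,0,40],[1,-1.5,98,0,0,0,40],[1,-1.5,98,0,0,0,40],[1,-1.5,98,0,0,0,40]]}}

```text
time_s: 15.12
position: [0.5377, 0.0234, 0.1169]
tcp_rot: [-2.018, 1.933, -0.43]
ft_force: [0.1, -0.8, -2.2]
grip_width: 0.543
```

```bash
sed -i 's/,24,2.3,39/,79,2.3,43/' st.py; python3 st.py
```

```text
[0.53765738 0.02339648 0.11692434] 47.745949677329115 [0.83010984 0.8606859  2.06570012]
(array([-1.1,  2.5,  9.4]), array([-0.05, -0.03, -0.02]), 'rows>=', np.float64(0.2))
```

Next, a slow lowering while watching the force.

Emit:
{"name": "move_arm", "arguments": {"series": [[-1,0.5,2,0,0,0,40],[-1,1,4,0,0,0,40],[-1,1,6,0,0,0,40],[-1,1,7.5,0,0,0,40],[-1,1,7.5,0,0,0,40],[-1,1,7.5,0,0,0,40]]}}

```text
time_s: 15.88
position: [0.5397, 0.0245, 0.1091]
tcp_rot: [-2.018, 1.934, -0.429]
ft_force: [0.5, 0.6, -1.0]
grip_width: 0.537
```

```bash
python3 st.py
```

```text
[0.53967226 0.02453606 0.10909671] 47.24701128971832 [-0.5889453  -0.07672901  1.17680449]
(array([-0.1,  1.1,  1.4]), array([ 0.01, -0.01, -0.03]), 'rows>=', np.float64(0.0))
```

Emit:
{"name": "move_arm", "arguments": {"series": [[0,0,0.7,0,0,0,40],[0,0,1.4,0,0,0,40],[0,0,2,0,0,0,40],[0,0,2,0,0,0,40]]}}

```text
time_s: 16.38
position: [0.5405, 0.0246, 0.1081]
tcp_rot: [-2.019, 1.933, -0.429]
ft_force: [-10.1, -1.2, 11.3]
grip_width: 0.539
```

```bash
python3 st.py
```

```text
[0.54045176 0.02456356 0.10809246] 47.42215828669121 [  0.75585744   4.41510686 -14.55430166]
(array([-0.1,  1.4,  0.2]), array([-0.01, -0.01, -0.  ]), 'rows>=', np.float64(0.0))
```

Emit:
{"name": "move_arm", "arguments": {"series": [[0,0,-0.8,0,0,0,40],[0,0,-1,0,0,0,40],[0,0,-1,0,0,0,56],[0,0,-1,0,0,0,62],[0,0,-1,0,0,0,70],[0,0,-1,0,0,0,70]]}}

```text
time_s: 17.12
position: [0.5402, 0.0245, 0.1083]
tcp_rot: [-2.018, 1.933, -0.429]
ft_force: [0.2, 0.1, 0.5]
grip_width: 0.696
```

Emit:
{"name": "move_arm", "arguments": {"series": [[0,0,-8,0,0,0,70],[0,0,-25,0,0,0,70],[0,0,-50,0,0,0,70],[0,0,-90,0,0,0,70],[0,0,-130,0,0,0,70],[0,20,-170,0,0,0,70],[0,60,-190,0,0,0,70],[-60,60,-190,0,0,0,70],[-110,60,-190,0,0,0,70],[-150,60,-190,0,0,0,70]]}}

```text
time_s: 18.38
position: [0.3989, 0.1697, 0.2562]
tcp_rot: [-2.015, 1.933, -0.431]
ft_force: [0.5, -1.3, 0.1]
grip_width: 0.703
```

Emit:
{"name": "move_arm", "arguments": {"series": [[-60,0,0,0,0,0,70],[-120,0,0,0,0,0,70],[-120,0,0,0,0,0,70]]}}

```text
time_s: 18.75
position: [0.3924, 0.2925, 0.255]
tcp_rot: [-2.025, 1.926, -0.426]
ft_force: [-0.1, -0.2, -1.2]
grip_width: 0.703
```

Run:
```python
from h import *
p=np.load('rack.npy');o=get_obs();print(o['position'],o['ft_force'])
a,_=snap("top","top6");b,_=snap("scene","scene6")
def tile(i,v,u,h,wd,f):return cv2.resize(i[v:v+h,u:u+wd],None,fx=f,fy=f,interpolation=cv2.INTER_CUBIC)
c=np.zeros((600,800,3),np.uint8);c[:575,:400]=tile(a,115,325,115,80,5);c[:400,400:]=tile(b,200,265,80,80,5);cv2.imwrite('pics/c6.png',c)
```

```text
[0.39236697 0.29250326 0.25502018] [-0.13926281 -0.20008509 -1.24508124]
```

View pics/c6.png

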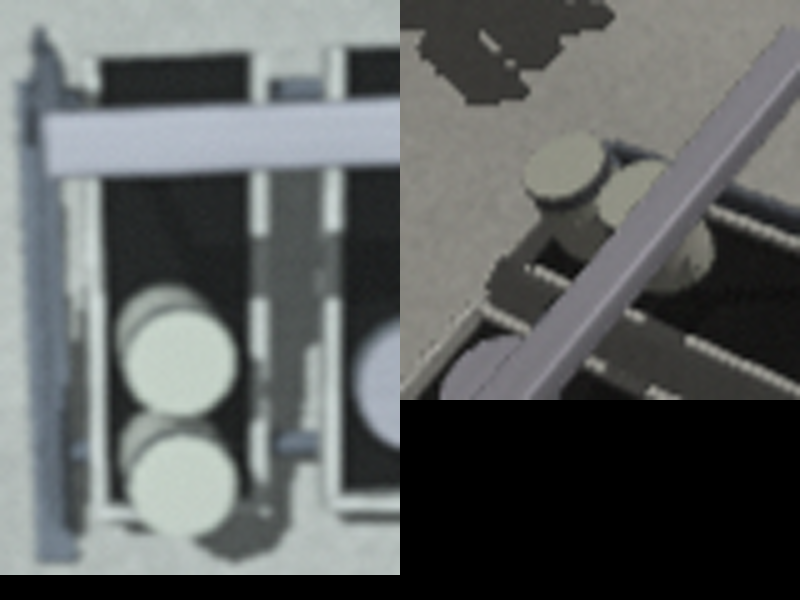

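View pics/top6.png

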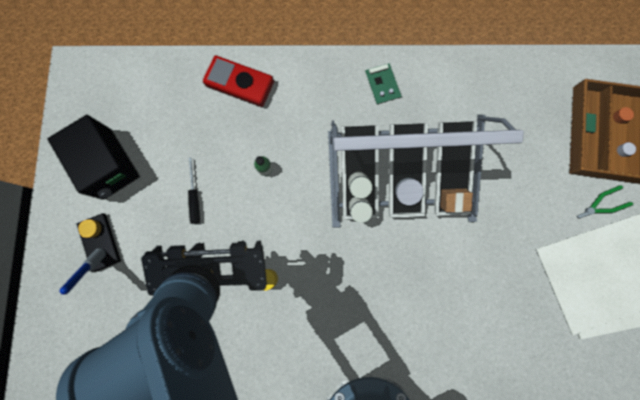

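Both tubs now stand in the left tray. The lids are at top (361,211) and (361,187), with crop centres (182,484) and (180,361).

Run:
```python
from h import *
from scipy.optimize import least_squares
p=np.load('rack.npy');a=cv2.imread('pics/top6.png');b=cv2.imread('pics/top4.png');e=cv2.imread('pics/top0.png')
for X,Y in((182,484),(180,361)):
    q=np.array([325+(X+.5)/5-.5,115+(Y+.5)/5-.5])
    print(least_squares(lambda t:proj("top",tray2w(p,1,t[0],t[1],56))-q,[24,0]).x)
# predicted scene lid/base ellipses overlay
im=cv2.imread('pics/scene6.png');tp=a.copy();th=np.linspace(0,2*np.pi,60)
def draw(img,n,u0,v0,wd,h,f):
    c=cv2.resize(img[v0:v0+h,u0:u0+wd],None,fx=f,fy=f,interpolation=cv2.INTER_CUBIC)
    for x,y,col in((24,2.5,(0,0,255)),(78.5,2.5,(255,128,0))):
        for z in(0,56):
            pts=np.array([(proj(n,tray2w(p,1,x+24*np.cos(t),y+24*np.sin(t),z))-[u0,v0]+.5)*f for t in th]).astype(int);cv2.polylines(c,[pts],True,col,1)
    for x,z in((0,12),(-6,12),(0,0)):
        pts=np.array([(proj(n,tray2w(p,1,x,y,z))-[u0,v0]+.5)*f for y in(-35,35)]).astype(int);cv2.polylines(c,[pts],False,(0,255,0),1)
    return c
c=np.zeros((540,800,3),np.uint8);c[:540,:400]=draw(tp,"top",336,160,50,60,9)[:540,25:425];c[:400,400:]=draw(im,"scene",280,215,50,50,8);cv2.imwrite('pics/c7.png',c)
m=np.abs(a.astype(int)-e).max(2)
for k,(u,v,r) in dict(carton=(457,201,20),tin=(409,191,16),bottle=(262,164,12),driver=(195,190,14),yellow=(265,280,14)).items(): print(k,(m[v-r:v+r,u-r:u+r]>40).sum())
```

```text
[25.68694679  3.01275308]
[82.261758    3.28085947]
carton 0
tin 0
bottle 0
driver 0
yellow 541
```

View pics/c7.png

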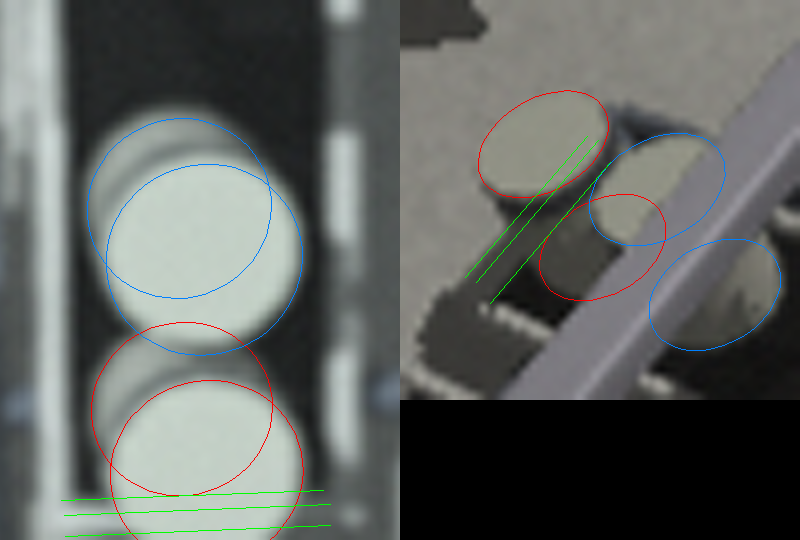

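The spacing of 56.6 mm leaves a gap of about 9 mm. The scene overlay of the older tub fits at 24 mm from the lip. One settling pause and one last check before handing in.

Emit:
{"name": "move_arm", "arguments": {"series": [[0,0,-40,0,0,0,70],[0,0,-40,0,0,0,70],[0,0,-40,0,0,0,70],[0,0,-40,0,0,0,70]]}}

```text
time_s: 19.35
position: [0.3771, 0.2867, 0.2902]
tcp_rot: [-2.018, 1.936, -0.429]
ft_force: [-0.0, 0.1, -0.8]
grip_width: 0.7
```

Run:
```python
from h import *
a,_=snap("top","top7");b,_=snap("scene","scene7");e=cv2.imread('pics/top6.png')
print((np.abs(a[170:225,340:385].astype(int)-e[170:225,340:385]).max(2)>40).sum())
s0=cv2.imread('pics/scene0.png');print('yellow scene diff',(np.abs(b[160:182,298:318].astype(int)-s0[160:182,298:318]).max(2)>60).sum())
o=get_obs();print(o['ft_force'],abs(o['joint_velocities']).max(),o['time_s']);print(job.hand_in())
```

```text
0
yellow scene diff 124
[-0.52971492  0.42382243  0.54696961] 0.007696930162251492 19.45
the job is handed in; nothing more can be done
None
```

I gripped the older tub square to its tray, brought it forward until it pressed on the front lip with about 8 N, and let go. I then stood the new white tub from the bench in the same tray behind it and let go after feeling the tray under it. The job was handed in at about 19.5 s with the arm clear of everything.

**Last checks:**
- **Positions:** in the top view, the older tub's centre is about 25.7 mm from the lip and the new tub's about 82.3 mm, so the gap between them is about 9 mm.
- **At rest:** the tray area did not change between the last two pictures. I judged that the tubs stand flat from their outlines and from feeling the tray under them; I did not measure it separately.
- **Other things:** in the top view the carton, tin, bottle and screwdriver show no change.

**Disagreements:**
- **Older tub's distance from the lip:** the top view is about 2 mm over the nominal 24 mm. The force at the lip, the arm's position and the scene view overlay all agree with 24 mm, so I put the difference down to calibration.
- **Yellow tub:** its image patches differ from the first pictures in both views. The arm covers it in the top view, and I took its covering or shadow to explain the scene view too, without checking that. The gripper stayed at least about 0.2 m above the bench when it was directly over that tub.

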